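Hook the clean pot out from under the riser and cover it

ROBOT

A 6-joint arm with a two-finger parallel gripper is mounted at the origin on a cart in front of the work surface, level with it; the furniture and walls round the work are solid. World frame = base frame: x ahead of the robot, y to its left, z up, the work surface at z = 0. Lengths are in m, angles in degrees, forces in N, time in s.
With the tool pointing down it reaches from about 0.4 to 0.825 m from the base axis. Payload 7 kg.
Tool frame: the origin (TCP) lies on the centre line of the jaws, within the pads' length; the fingertips stand 8 mm ahead of it and the grasp point (between the pads) lies 11 mm behind it; z points along the fingers, y is the line along which they close (so a half turn about z gives the same grasp; the last joint's range is limited). The gripper opens to 88 mm and grips with 3 to 60 N. Pads are 19 mm wide; open, the fingers measure 130 mm over their backs; the gripper's body (78 mm by 193 mm) begins 47 mm behind the grasp point.
Start: joints at [16.507, 20.546, 0.682, 0, -70.136, -16.507], TCP at [0.675, -0, 0.235] pointing down, gripper open.
Joint ranges: [-176.03, 176.03], [-82.01, 121.73], [-58.28, 71.71], [-173.87, 95.51], [-174.79, -0.11], [-173.66, 173.66]. Speed limits (degrees/s): [136.94, 136.94, 172.46, 180, 180, 180].

INTERFACE

Orientations are given as [roll, pitch, yaw] about the fixed x, y, z axes, in that order (R = Rz(yaw) Ry(pitch) Rx(roll)).
In Python, from plant import ctrl, vision gives the robot as it stands. The module is installed in compiled form; this text tells all that it offers.
- The arm moves only by the tool move_arm, never from a script. Its argument "moves" is one flat list of numbers, 7 for each row, row after row: the finger opening in cm, from 0 to 8.76, then the shift along the tool's x, y, z in cm, then the turn, a rotation vector about the tool's x, y, z in rad. A call has 1 to 8 rows; each row shifts and turns the commanded pose from where the row before left it, along the tool's axes as they then stand; what a row does not reach is not made up. A row lasts 1/10 s, in which the tool goes at most 50 mm and 8.59 degrees, less where a joint would pass 70% of its speed; a pose out of reach is approached as far as the arm can. A call with a gripper value outside its range is refused whole. The fingers move at their own pace and stop on an object; the grip force is fixed at half the most. Time passes only in rows, so rows that do not move let the fingers close. It gives the time, the measured TCP pose, the force, the opening and the grip force at its end, in the units of the state.
- ctrl.get_obs(): the state, without advancing time (a new reading comes with each control period).
- vision.snapshot(name): name is "scene" or "side" or "wrist"; returns (picture, depth): 420x560x3 uint8, red, green, blue; 420x560 float32, m along the optical axis (not along the pixel's ray), 0 where there is no reading.
- vision.camera_model(name): a dict with "vertical_fov" (degrees; the focal length in pixels is half the picture's height over the tangent of half this angle, whatever the lens; pixels are square), "cx", "cy" (the principal point, pixels), "cam_to_world" (4x4, takes a point from camera to world coordinates). Camera axes: x right, y down, z forward; pixel columns grow to the right and rows downward; lengths in m; the calibration is good to about 2 mm. A picture is of the moment at which its call begins: read the wrist's pose just before it. camera_model takes no time and is no camera call; for the wrist camera it gives the pose at the moment of the call.
- ctrl.close_job(): hands the job in; it is judged then, once.
The state is a dict: "clock": time; "joint_pos": joint angles; "qvel": joint speeds; "tau": joint torques, N m; "tool_pos": TCP position; "orientation": TCP orientation; "force": force on the tool from outside, world axes, zero at the start; "moment": the same for the moment, N m; "opening": finger opening in m; "gripper_force": force on a finger pad.
Only numpy, scipy, OpenCV 4.12 (cv2) and the standard library are available. Lean on these libraries where they do the work, as an engineer would, in place of code of your own. Each camera call takes 0.05 s, during which the arm holds its last target. There are 200 camera calls.

TASK

Take the pull hook by its handle, catch the open pot under the low shelf with it (by its loop handle or over its rim) and drag the pot, upright on the bench, until it stands wholly clear in front of the shelf, without the gripper touching the pot. Lay the hook down on the bench clear of the pot, then set the cover on the pot so that it sits seated and level and keeps grit out. Leave the jar beside the pot and the glass block where they stand.

Things in the scene. Friction and masses are not known exactly. Their poses are not given: they have to be found in the camera images.
- riser: Low wooden shelf, fixed, open towards the robot. Origin: on the bench below the middle of its front edge; x runs in under the shelf, y along the edge, z up. Board x = 0 to 150 mm, 300 wide, underside 130 and top 148 above the bench; side panels from x = 9, inner faces at y = +-131. A roll of tape and a black hand pad lie on it, to z = 170.
- pot: Open steel pot, 0.25 to 0.5 kg, 90 mm diameter (84 inside), 58 high, under the left or right half of the shelf. Origin: centre of underside; z up. A level loop handle of 7 mm rod, centreline 38 up, sticks out along -x, roughly towards the robot: cross bar at x = -78, arms at y = +-26, so the opening between wall (x = -45) and bar is 29 (x) by 45 (y) mm.
- pull_hook: Pull hook on the bench, 0.14 kg. Origin: underside of its handle's middle; x along the tool to the hook end, z up. Pale wooden handle 90 mm long (x +-45), 26 wide, 26 high; mass centre about x = 20. An 8 mm steel rod cranks up to z = 36 (centreline) at x = 80, runs on level and at x = 140 is bent straight down: a prong, 32 below the rod, tip at z = 0.
- cover: Loose steel cover on the bench, right way up, 0.15 kg. Origin: centre of underside. Plug 77 mm diameter (lowest 4 mm taper to 70), z 0 to 8; flange 98 diameter, z 8 to 10.5 at the edge, rising to 14 in the middle; upright dark wooden knob, 24 diameter, z 13 to 42. Seated: plug in the pot's mouth, flange resting on the rim, its origin 50 above the pot's origin.
- jar: Glass jar with brown lid, 62 mm diameter, 95 high, under the half of the shelf that the pot leaves free. Origin: centre of underside. Leave it alone.
- glass_block: Teal eight-sided glass block, 55 mm across, 42 high, loose on the open bench. Origin: centre of underside. Leave it alone.
There are look-alikes about, which are no part of the job. What is shaped like the cover but purple is not meant.

How it is judged (in metres and radians):
On the way, in this order (a step that is already met when the one before it is completed fails the run):
1. the hook, held in the gripper, bears on the pot while the pot is still under the shelf (contact force between pull_hook and pot above 0.3 N and contact force between the fingers and pull_hook above 1 N and x of pot in the frame of riser above 0.03 m), for 0.1 s.
2. the pot stands clear in front of the shelf with the hook still in the gripper (x of pot in the frame of riser below -0.05 m and contact force between the fingers and pull_hook above 1 N), for 0.2 s.
At the end, for the whole second after the job is handed in: Pot upright on the bench, its centre at least 50 mm in front of the shelf edge; cover on it, centred within 6 mm, level within 0.04 rad, its underside 47 to 52 mm above the pot's; hook lying on the bench (origin under 30 mm high), not touching the pot; all at rest (x of pot in the frame of riser below -0.05 m and height (world z) of pot below 0.004 m and angle between pot's own z axis and vertical below 0.05 rad and horizontal distance between cover and pot below 0.006 m and z of cover in the frame of pot between 0.047 and 0.052 m and angle between the z axis of cover and the z axis of pot, either way round below 0.04 rad and height (world z) of pull_hook below 0.03 m and contact force between pull_hook and pot below 0.05 N and linear speed of each of pull_hook, pot, cover below 0.02 m/s).
It fails at once if the pot is lifted more than 30 mm or tipped more than 0.3 rad (height (world z) of pot above 0.03 m or angle between pot's own z axis and vertical above 0.3 rad).
It fails at once if the gripper or arm touches the pot before it stands clear of the shelf (x of pot in the frame of riser above -0.045 m and contact force between any of the fingers, the arm and pot above 0.5 N).
It fails at once if the jar or the glass block is shifted more than 20 mm or tipped (distance of any of jar, glass_block from where it was at the start of the episode above 0.02 m or angle between any of jar, glass_block's own z axis and vertical above 0.25 rad).
It also fails if it takes over 70 s, if anything falls off the work surface, if the arm or the gripper's body presses on something with over 40 N, if the wrist force passes 120 N, or if a joint passes its speed limit or range.

## Working session

There is one attempt and no reset: what is moved stays moved. The work goes in short steps, Python scripts to look and compute and a tool call to move; the robot and the scene stay as the last step left them, time stands still between calls to the robot, and variables do not carry over. Pictures are saved under pics/ and viewed, at most 13 in all, crops included, and the job is handed in when it is done.

Besides the shell and the picture viewer there is one more tool, called after "Call:" by a JSON object that holds its "method" and its "body". move_arm: Moves the arm, as the interface text tells. Its arguments: {"type":"object","properties":{"moves":{"type":"array"}},"required":["moves"]}

```bash
mkdir -p pics; cat > h.py <<'E'
import numpy as np, cv2
from plant import ctrl, vision
def snap(n):
    m=vision.camera_model(n); p,d=vision.snapshot(n); return p,d,m
def f(m): return 210/np.tan(np.radians(m['vertical_fov'])/2)
def cloud(d,m):
    v,u=np.mgrid[0:420,0:560]; F=f(m)
    P=np.stack([(u-m['cx'])/F*d,(v-m['cy'])/F*d,d],-1)
    T=np.array(m['cam_to_world']); W=P@T[:3,:3].T+T[:3,3]; W[d<=0]=np.nan; return W
def ray(m,u,v,z):
    T=np.array(m['cam_to_world']); r=T[:3,:3]@np.array([(u-m['cx'])/f(m),(v-m['cy'])/f(m),1]); o=T[:3,3]
    return o+r*(z-o[2])/r[2]
def save(n,p): cv2.imwrite(n,p[:,:,::-1])
E
python3 - <<'E'
from h import *
for n in ['scene','side','wrist']:
    p,d,m=snap(n); save(f'pics/{n}0.png',p); np.savez(f'{n}0.npz',p=p,d=d,W=cloud(d,m)); print(n,m['vertical_fov'],m['cx'],m['cy'],np.round(m['cam_to_world'],3).tolist())
print(ctrl.get_obs())
E
```

```text
scene 54.75137794069848 273.0916000720478 208.56125258226606 [[-0.472, -0.413, 0.779, -0.11], [-0.882, 0.227, -0.414, 0.43], [-0.006, -0.882, -0.471, 0.486], [0.0, 0.0, 0.0, 1.0]]
side 52.806579530411085 284.12553219392134 213.65860466680644 [[-0.109, 0.638, -0.763, 1.261], [0.994, 0.06, -0.092, 0.154], [-0.013, -0.768, -0.64, 0.598], [0.0, 0.0, 0.0, 1.0]]
wrist 71.16490669726764 273.2239574059438 207.14296452178127 [[-1.0, -0.0, -0.003, 0.675], [-0.001, 0.964, 0.265, -0.07], [0.003, 0.265, -0.964, 0.384], [0.0, 0.0, 0.0, 1.0]]
{'clock': 0.15, 'joint_pos': array([ 1.65067869e+01,  2.05802042e+01,  6.45649236e-01, -1.32265030e-02,
       -7.01365772e+01, -1.65048514e+01]), 'qvel': array([-0.1135289 , -0.16442296,  0.07973393,  0.05026379, -0.03404556,
       -0.01040303]), 'tau': array([ 1.39394037e-04, -5.83274567e+01,  2.93289685e+01,  7.00122759e+00,
        8.75052094e-03, -9.76538854e-05]), 'tool_pos': array([ 6.74636257e-01, -3.75315480e-05,  2.33861354e-01]), 'orientation': array([ 1.79928266e+02, -8.28685794e-03, -9.00025611e+01]), 'force': array([-0.36624278,  0.90090986, -0.42270982]), 'moment': array([0.01135535, 0.00382303, 0.01638561]), 'gripper_force': 0.0, 'opening': 0.0875856006620219}
```

View pics/scene0.png

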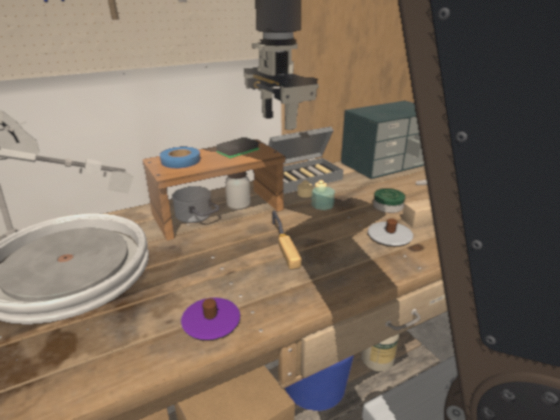

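View pics/side0.png

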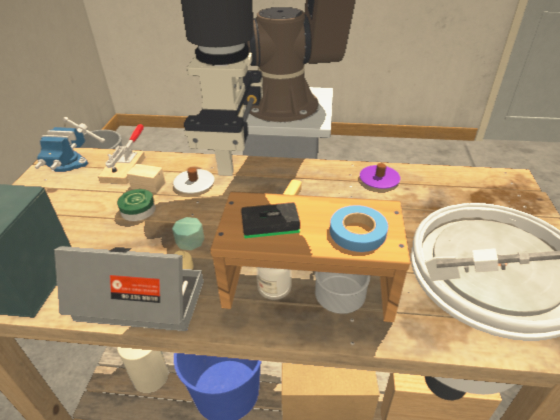

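The scene view shows the pot at (192,205) under the left half and the jar at (238,190). The hook handle is at (290,250) with its rod end near (277,217). The steel cover is at (391,232), its purple twin at (211,318), and the glass block at (322,195). The side view agrees: cover at (194,181), pot at (341,290).

```bash
python3 - <<'E'
from h import *
S=np.load('scene0.npz');W=S['W'];p=S['p']
D=np.load('side0.npz');V=D['W']
def reg(W,u0,u1,v0,v1,z0,z1):
    w=W[v0:v1,u0:u1].reshape(-1,3); w=w[(w[:,2]>z0)&(w[:,2]<z1)]; return w
def st(n,w): print(n,len(w),np.round(w.min(0),3),np.round(w.max(0),3),np.round(np.median(w,0),3))
st('handle',reg(W,272,305,230,270,.018,.04))
st('rod',reg(W,265,290,205,240,.012,.06))
st('cover sc',reg(W,365,418,215,248,.006,.02)); st('knob sc',reg(W,380,402,215,236,.025,.06))
st('cover sd',reg(V,168,218,165,195,.006,.02)); st('knob sd',reg(V,180,205,165,185,.025,.06))
st('board sc',reg(W,140,290,140,185,.14,.152)); st('board sd',reg(V,210,412,190,265,.142,.154))
st('block',reg(W,308,338,180,212,.03,.06))
for n,(u,v) in dict(brdFL=(152,177),brdFR=(284,158),pot=(192,195),potbar=(214,212)).items(): print(n,W[v,u])
# board front edge: fit
b=reg(W,140,290,140,185,.14,.152); hull=cv2.minAreaRect(b[:,:2].astype(np.float32)); print(hull, cv2.boxPoints(hull))
b=reg(V,210,412,190,265,.142,.154); hull=cv2.minAreaRect(b[:,:2].astype(np.float32)); print(hull, cv2.boxPoints(hull))
h=reg(W,272,305,230,270,.02,.04); print('h',cv2.minAreaRect(h[:,:2].astype(np.float32)))
print(np.isnan(W[...,0]).mean())
c=p[170:250,140:310]; save('pics/crop1.png',cv2.resize(c,(800,376),interpolation=cv2.INTER_CUBIC))
w=np.load('wrist0.npz')['p']; save('pics/w1.png',w)
E
```

```text
handle 375 [0.443 0.053 0.018] [0.554 0.097 0.029] [0.484 0.077 0.025]
rod 183 [ 0.513 -0.016  0.012] [0.682 0.078 0.042] [0.563 0.055 0.027]
cover sc 795 [ 0.401 -0.247  0.006] [ 0.497 -0.115  0.02 ] [ 0.443 -0.158  0.013]
knob sc 118 [ 0.437 -0.173  0.025] [ 0.461 -0.151  0.044] [ 0.445 -0.158  0.038]
cover sd 668 [ 0.403 -0.21   0.006] [ 0.502 -0.114  0.02 ] [ 0.464 -0.156  0.011]
knob sd 91 [ 0.442 -0.174  0.025] [ 0.466 -0.15   0.043] [ 0.459 -0.16   0.037]
board sc 2467 [ 0.661 -0.016  0.14 ] [0.814 0.284 0.152] [0.698 0.149 0.148]
board sd 8253 [ 0.665 -0.015  0.142] [0.819 0.285 0.154] [0.77  0.138 0.146]
block 268 [ 0.618 -0.143  0.03 ] [ 0.72  -0.088  0.045] [ 0.64  -0.112  0.042]
brdFL [0.71993881 0.28341472 0.13635722]
brdFR [ 0.66421775 -0.01110711  0.14361083]
pot [0.80053659 0.17843715 0.0336563 ]
potbar [0.68687931 0.16247888 0.03470807]
((0.7374795079231262, 0.13434945046901703), (0.1531984955072403, 0.30006346106529236), 0.19234146177768707) [[ 0.660377    0.28412318]
 [ 0.66138434 -0.01593857]
 [ 0.814582   -0.01542428]
 [ 0.8135747   0.28463748]]
((0.7424561977386475, 0.13495583832263947), (0.1532181203365326, 0.3000258803367615), 0.28637874126434326) [[ 0.66509825  0.284584  ]
 [ 0.6665979  -0.01543813]
 [ 0.81981415 -0.01467231]
 [ 0.8183145   0.28534982]]
h ((0.4998568892478943, 0.07229259610176086), (0.02573723904788494, 0.11426452547311783), 75.51080322265625)
0.003966836734693877
```

View pics/crop1.png

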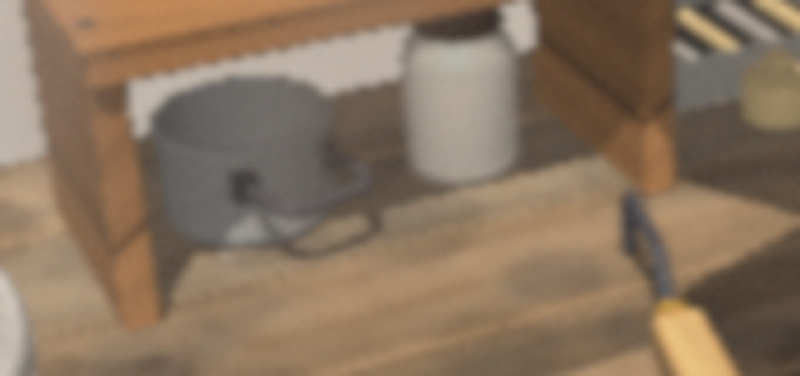

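View pics/w1.png

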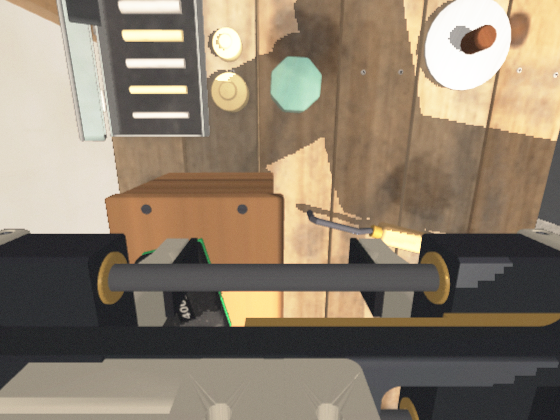

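The crop shows the pot with its loop sticking out to about crop (370,180), with its shadow below. The hook prong is at crop (630,205), the jar at (460,100). The wrist view shows the hook prong at about (310,215), the handle at (400,240) and the cover at (467,43).

```bash
python3 - <<'E'
from h import *
from scipy.optimize import least_squares
S=np.load('scene0.npz');W=S['W'];p=S['p'];V=np.load('side0.npz')['W'];R=np.load('wrist0.npz')['W']
def sel(W,x0,x1,y0,y1,z0,z1):
    w=W.reshape(-1,3); return w[(w[:,0]>x0)&(w[:,0]<x1)&(w[:,1]>y0)&(w[:,1]<y1)&(w[:,2]>z0)&(w[:,2]<z1)]
def fit(w,r,c0): 
    s=least_squares(lambda c:np.hypot(w[:,0]-c[0],w[:,1]-c[1])-r,c0,loss='soft_l1',f_scale=.002); return s.x,np.median(abs(s.fun))
for n,A in(('sc',W),('sd',V)):
    w=sel(A,.69,.83,.12,.26,.045,.062); print(n,len(w),w.min(0),w.max(0),fit(w,.0435,[.75,.2]))
    j=sel(A,.69,.83,.0,.12,.02,.07); print('jar',len(j),fit(j,.031,[.75,.07]) if len(j)>5 else 0)
    w=sel(A,.6,.80,.12,.25,.031,.045); w=w[np.hypot(w[:,0]-.75,w[:,1]-.2)>.0]; print(n,'loop',len(w))
w=sel(W,.6,.80,.10,.25,.03,.046); w=w[np.argsort(w[:,0])]; print(np.round(w[:45]*1000).astype(int).tolist())
for n,A in(('sc',W),('wr',R)):
    for k in range(8):
        x0=.44+.02*k; w=sel(A,x0,x0+.02,.0,.12,.012 if k>4 else .02,.045)
        if len(w): print(n,'hook',len(w),np.round(w.mean(0)*1000),np.round(np.ptp(w,axis=0)*1000))
    k=sel(A,.42,.48,-.19,-.13,.038,.05); print('knob',len(k),k.mean(0) if len(k) else 0)
    r=sel(A,.38,.52,-.22,-.1,.007,.02); print('flange',fit(r,.0,[.45,-.16])[0] if 0 else cv2.minEnclosingCircle(r[:,:2].astype(np.float32)))
r=sel(V,.38,.52,-.22,-.1,.007,.02);print(cv2.minEnclosingCircle(r[:,:2].astype(np.float32)))
b=sel(W,.58,.72,-.16,-.06,.036,.05);print('block',cv2.minEnclosingCircle(b[:,:2].astype(np.float32)))
E
```

```text
sc 424 [0.71052239 0.14604159 0.04501638] [0.80790581 0.23797354 0.06039101] (array([0.75891347, 0.19142498]), np.float64(0.0009761374560616279))
jar 794 (array([0.74103047, 0.03711033]), np.float64(0.016674890178859397))
sc loop 406
sd 359 [0.7562547  0.14546072 0.04500038] [0.80984533 0.23738609 0.05860537] (array([0.76484888, 0.1920252 ]), np.float64(0.0010114678084197776))
jar 921 (array([0.75854637, 0.06864604]), np.float64(0.002860792166088078))
sd loop 127
[[677, 187, 43], [677, 187, 41], [678, 185, 40], [678, 190, 38], [679, 185, 37], [679, 182, 39], [679, 182, 41], [679, 192, 38], [679, 187, 37], [679, 180, 40], [679, 177, 37], [679, 191, 41], [680, 194, 39], [680, 189, 42], [680, 194, 41], [680, 189, 40], [680, 177, 39], [681, 196, 39], [681, 196, 41], [681, 179, 37], [681, 174, 40], [682, 184, 40], [682, 198, 39], [683, 176, 40], [683, 174, 37], [683, 168, 41], [683, 190, 41], [683, 178, 41], [683, 163, 42], [683, 171, 36], [683, 197, 40], [683, 180, 41], [683, 166, 40], [683, 171, 39], [683, 171, 41], [684, 168, 38], [684, 163, 39], [684, 161, 41], [684, 173, 41], [684, 1
[... 401 characters left out ...]
49.  39.] [19.  7.  5.]
knob 58 [ 0.44781368 -0.1610994   0.04140795]
flange ((0.44895750284194946, -0.16359484195709229), 0.050570275634527206)
wr hook 2 [479.  67.  22.] [1. 1. 2.]
wr hook 280 [490.  76.  26.] [20. 31.  8.]
wr hook 299 [510.  71.  26.] [20. 31.  8.]
wr hook 240 [529.  66.  25.] [20. 26.  8.]
wr hook 112 [547.  62.  24.] [20. 16. 22.]
wr hook 90 [571.  56.  39.] [20. 11. 13.]
wr hook 103 [590.  51.  39.] [20. 13.  6.]
knob 452 [ 0.45319525 -0.15971328  0.04155591]
flange ((0.45143768191337585, -0.16042545437812805), 0.049498338252305984)
((0.45364299416542053, -0.16157950460910797), 0.05003975331783295)
block ((0.6689022183418274, -0.11382467299699783), 0.05089957267045975)
```

Call:
{"method": "move_arm", "body": {"moves": [8.7,0,0,0,0,0,-0.149,8.7,0,0,0,0,0,-0.149,8.7,0,0,0,0,0,-0.149,8.7,0,0,0,0,0,-0.149,8.7,0,0,0,0,0,-0.149,8.7,0,0,0,0,0,-0.149,8.7,0,0,0,0,0,-0.149,8.7,0,0,0,0,0,-0.149]}}

```text
clock: 0.95
tool_pos: [0.6748, -0.0, 0.2342]
orientation: [180.0, 0.0, -21.4]
force: [0.5, 0.1, 0.1]
opening: 0.0872
gripper_force: 0.0
```

```bash
cat >> h.py <<'E'
from scipy.spatial.transform import Rotation as Ro
def togo(target,yaw):
    o=ctrl.get_obs(); Rm=Ro.from_euler('xyz',o['orientation'],degrees=True)
    G=Ro.from_euler('xyz',[180,0,yaw],degrees=True)
    print('pose',np.round(o['tool_pos'],4),np.round(o['orientation'],2),'F',np.round(o['force'],1),'open',round(o['opening'],4),'g',round(o['gripper_force'],1),'t',o['clock'])
    print('shift(cm, axes after turn)',np.round(G.inv().apply(np.array(target)-o['tool_pos'])*100,2),'shift(now axes)',np.round(Rm.inv().apply(np.array(target)-o['tool_pos'])*100,2),'turn',np.round((Rm.inv()*G).as_rotvec(),3))
E
python3 - <<'E'
from h import *
S=np.load('wrist0.npz');W=S['W'].reshape(-1,3); S2=np.load('scene0.npz')['W'].reshape(-1,3)
for W in (W,S2):
    w=W[(W[:,0]>.43)&(W[:,0]<.66)&(W[:,1]>.01)&(W[:,1]<.12)&(W[:,2]>.018)&(W[:,2]<.045)]
    hd=w[w[:,2]<.03]; c,v=cv2.PCACompute(w[:,:2].astype(np.float32),None)[:2]; d=v[0]*np.sign(v[0,0]); a=(w[:,:2])@d; print(np.degrees(np.arctan2(d[1],d[0])),'s range',a.min(),a.max(),'handle',np.percentile(hd[:,:2]@d,[1,99]),'c',c, 'perp',np.median(w[:,:2]@[-d[1],d[0]]))
    r=w[w[:,2]>.034]; i=np.argsort(r[:,0])[-6:]; print(np.round(r[i],3).tolist())
togo([.475,.080,.012],-14)
E
```

```text
-14.445634 s range 0.44199398912501925 0.5987483774478318 handle [0.44537635 0.59656031] c [[0.53675675 0.06415853]] perp 0.1959139491515967
[[0.625, 0.046, 0.034], [0.626, 0.044, 0.035], [0.626, 0.043, 0.035], [0.626, 0.042, 0.035], [0.627, 0.041, 0.034], [0.627, 0.043, 0.036]]
-14.849568 s range 0.4075238787538583 0.5936083908239156 handle [0.40806472 0.59115639] c [[0.5055588  0.07187992]] perp 0.19923326263216043
[[0.613, 0.046, 0.037], [0.614, 0.043, 0.041], [0.615, 0.04, 0.04], [0.615, 0.045, 0.038], [0.617, 0.044, 0.039], [0.62, 0.04, 0.04]]
pose [ 0.6748 -0.      0.2342] [ 1.7998e+02  4.0000e-02 -2.1350e+01] F [0.5 0.1 0.1] open 0.0872 g 0.0 t 0.95
shift(cm, axes after turn) [-21.32  -2.93  22.22] shift(now axes) [-21.51  -0.19  22.23] turn [ 0.     0.001 -0.128]
```

Call:
{"method": "move_arm", "body": {"moves": [8.7,0,0,0,0,0,-0.12,8.7,-3.55,-0.48,2.8,0,0,0,8.7,-3.55,-0.48,2.8,0,0,0,8.7,-3.55,-0.48,2.8,0,0,0,8.7,-3.55,-0.48,2.8,0,0,0,8.7,-3.55,-0.48,2.8,0,0,0,8.7,-3.55,-0.48,2.8,0,0,0,8.7,0,0,0,0,0,0]}}

```text
clock: 1.75
tool_pos: [0.47, 0.081, 0.0631]
orientation: [179.7, 0.4, -14.8]
force: [0.3, -1.1, -0.8]
opening: 0.0871
gripper_force: 0.0
```

```bash
python3 - <<'E'
from h import *
togo([.476,.081,.012],-14.5)
p,d,m=snap('wrist'); save('pics/w2.png',p); W=cloud(d,m).reshape(-1,3)
w=W[(W[:,0]>.43)&(W[:,0]<.66)&(W[:,1]>.01)&(W[:,1]<.12)&(W[:,2]>.018)&(W[:,2]<.045)]
d=np.array([.968,-.25]); r=w[w[:,2]>.034]; print(len(w),len(r)); print('rod perp',np.median(r[:,:2]@[.25,.968]),'rod s',np.percentile(r[:,:2]@d,[1,99]))
E
```

```text
pose [0.47   0.081  0.0631] [179.71   0.38 -14.81] F [ 0.3 -1.1 -0.8] open 0.0871 g 0.0 t 1.75
shift(cm, axes after turn) [ 0.58 -0.15  5.11] shift(now axes) [ 0.62 -0.18  5.11] turn [ 0.005  0.007 -0.005]
7027 1246
rod perp 0.196970550219983 rod s [0.52788554 0.56763472]
```

View pics/w2.png

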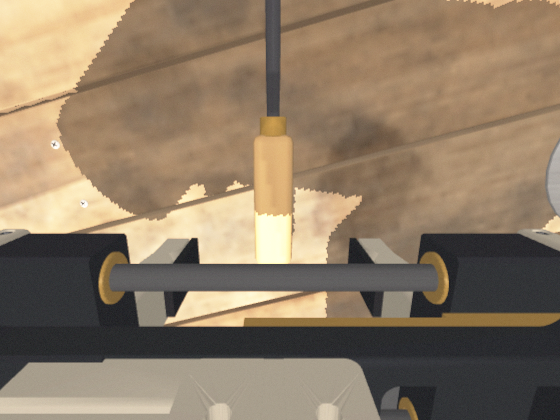

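The wrist view shows the handle centred between the fingers at column 273 and aligned with the tool. I will descend and close.

Call:
{"method": "move_arm", "body": {"moves": [8.7,0.3,0,2,0,0,0,8.7,0.3,0,2,0,0,0,8.7,0,0,1.0,0,0,0,3.0,0,0,0,0,0,0,1.5,0,0,0,0,0,0,1.5,0,0,0,0,0,0,1.5,0,0,0,0,0,0,1.5,0,0,0,0,0,0]}}

```text
clock: 2.6
tool_pos: [0.4826, 0.081, 0.0172]
orientation: [-179.9, -0.0, -14.8]
force: [0.3, 1.0, 0.2]
opening: 0.0525
gripper_force: 0.0
```

Call:
{"method": "move_arm", "body": {"moves": [1.5,0,0,0,0,0,0,1.5,0,0,0,0,0,0,1.5,0,0,0,0,0,0,1.5,0,0,0,0,0,0]}}

```text
clock: 3.0
tool_pos: [0.4821, 0.0807, 0.0166]
orientation: [180.0, 0.0, -14.8]
force: [-0.3, -0.9, 0.9]
opening: 0.0254
gripper_force: 29.9
```

Call:
{"method": "move_arm", "body": {"moves": [1.5,0,0,-2,0,0,0,1.5,0,0,-2,0,0,0,1.5,0,0,-1.5,0,0,0,1.5,0,-3,0,0,0,0,1.5,0,-4,0,0,0,0,1.5,0,-4,0,0,0,0,1.5,0,-3,0,0,0,0,1.5,0,-1,0,0,0,0]}}

```text
clock: 3.8
tool_pos: [0.5214, 0.2285, 0.0712]
orientation: [-180.0, -0.0, -14.7]
force: [-0.1, -0.0, -2.3]
opening: 0.0261
gripper_force: 29.9
```

Call:
{"method": "move_arm", "body": {"moves": [1.5,0.5,0,0,0,0,0,1.5,0.5,0,0,0,0,0,1.5,0,0,0,0,0,0,1.5,0,0,0,0,0,0]}}

```text
clock: 4.2
tool_pos: [0.5302, 0.2221, 0.0715]
orientation: [180.0, 0.0, -14.9]
force: [-0.1, -0.2, -1.2]
opening: 0.026
gripper_force: 29.9
```

```bash
python3 - <<'E'
from h import *
togo([.563,.2145,.0716],-14.8)
p,d,m=snap('scene'); W=cloud(d,m)
q,e,n=snap('wrist'); Q=cloud(e,n)
c=cv2.resize(p[150:270,140:340],(660,396),interpolation=cv2.INTER_CUBIC); q2=cv2.resize(q[:260],(560,260))
b=np.zeros((600,660,3),np.uint8); b[:396]=c; b[396:,:440]=cv2.resize(q[:260],(440,204)); save('pics/c3.png',b)
for A in (W,Q):
    w=A.reshape(-1,3); w=w[(w[:,0]>.55)&(w[:,0]<.78)&(w[:,1]>.1)&(w[:,1]<.26)&(w[:,2]>.03)&(w[:,2]<.11)]
    r=w[(w[:,2]>.07)]; print('rod',len(r),np.round(r[np.argsort(r[:,0])[-8:]],3).tolist())
    l=w[(w[:,2]>.034)&(w[:,2]<.045)&(w[:,0]<.715)]; print('loop',len(l),l.min(0) if len(l) else 0,l.max(0) if len(l) else 0)
E
```

```text
pose [0.5302 0.2221 0.0715] [ 1.7998e+02  2.0000e-02 -1.4910e+01] F [-0.1 -0.2 -1.2] open 0.026 g 29.9 t 4.2
shift(cm, axes after turn) [ 3.37 -0.1  -0.01] shift(now axes) [ 3.37 -0.11 -0.01] turn [ 0.     0.    -0.002]
rod 143 [[0.619, 0.192, 0.094], [0.62, 0.194, 0.094], [0.62, 0.199, 0.093], [0.622, 0.196, 0.094], [0.624, 0.197, 0.093], [0.751, 0.101, 0.075], [0.757, 0.101, 0.073], [0.759, 0.1, 0.074]]
loop 24 [0.67686813 0.14528482 0.03614219] [0.71442962 0.19008635 0.04310054]
rod 6786 [[0.644, 0.194, 0.092], [0.644, 0.195, 0.093], [0.644, 0.196, 0.092], [0.644, 0.196, 0.093], [0.644, 0.195, 0.092], [0.644, 0.194, 0.092], [0.644, 0.196, 0.093], [0.645, 0.196, 0.092]]
loop 0 0 0
```

View pics/c3.png

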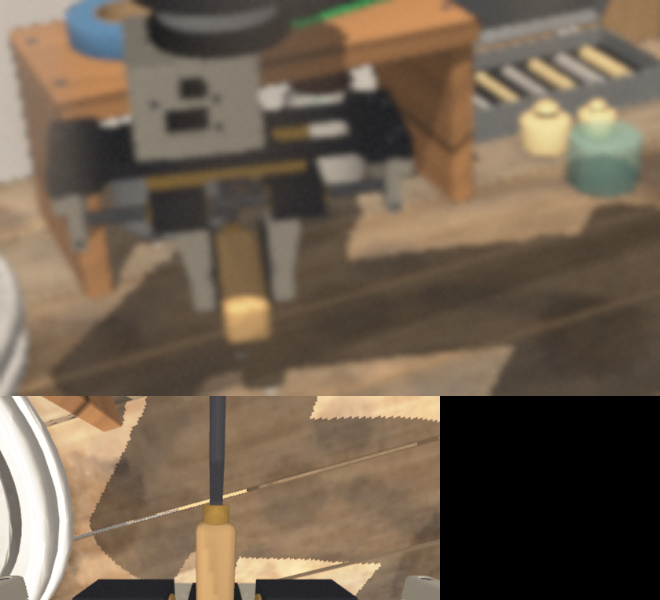

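The view shows the gripper in front of the shelf holding the hook level, with the rod straight ahead. Forward now, then lower into the loop.

Call:
{"method": "move_arm", "body": {"moves": [1.5,1.1,0,0,0,0,0,1.5,1.1,0,0,0,0,0,1.5,1.1,0,0,0,0,0,1.5,0,0,0,0,0,0,1.5,0,0,1,0,0,0,1.5,0,0,0.8,0,0,0,1.5,0,0,0.5,0,0,0,1.5,0,0,0,0,0,0]}}

```text
clock: 5.1
tool_pos: [0.5613, 0.2144, 0.0472]
orientation: [179.9, 0.1, -14.8]
force: [0.3, -0.4, -1.7]
opening: 0.0253
gripper_force: 29.9
```

Call:
{"method": "move_arm", "body": {"moves": [1.5,0,0,0.7,0,0,0,1.5,0,0,0.7,0,0,0,1.5,0,0,0.6,0,0,0,1.5,0,0,0,0,0,0]}}

```text
clock: 5.5
tool_pos: [0.5615, 0.2144, 0.0274]
orientation: [179.9, 0.1, -14.8]
force: [-0.3, -0.6, -2.1]
opening: 0.0262
gripper_force: 29.9
```

```bash
python3 - <<'E'
from h import *
togo([.563,.2145,.0716],-14.8)
p,d,m=snap('side'); save('pics/s4.png',cv2.resize(p[180:340,200:420],(770,560),interpolation=cv2.INTER_CUBIC))
E
```

```text
pose [0.5615 0.2144 0.0274] [ 1.7992e+02  7.0000e-02 -1.4830e+01] F [-0.3 -0.6 -2.1] open 0.0262 g 29.9 t 5.5
shift(cm, axes after turn) [ 0.14 -0.05 -4.42] shift(now axes) [ 0.13 -0.04 -4.42] turn [ 0.001  0.001 -0.001]
```

View pics/s4.png

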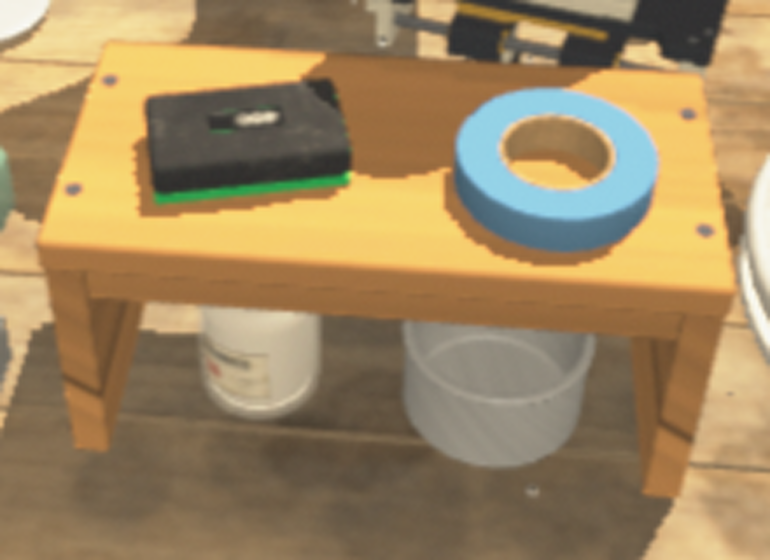

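The pot and jar stand undisturbed and there is no contact force, so the prong should be in the loop. Pulling now.

Call:
{"method": "move_arm", "body": {"moves": [1.5,-0.75,0.28,0,0,0,0,1.5,-0.75,0.28,0,0,0,0,1.5,-0.75,0.28,0,0,0,0,1.5,-0.75,0.28,0,0,0,0,1.5,-0.75,0.28,0,0,0,0]}}

```text
clock: 6.05
tool_pos: [0.5217, 0.2109, 0.0289]
orientation: [-180.0, -0.0, -14.8]
force: [1.4, 0.3, -2.6]
opening: 0.0259
gripper_force: 29.9
```

```bash
cat >> h.py <<'E'
from scipy.optimize import least_squares
def fitc(w,r,c0):
    s=least_squares(lambda c:np.hypot(w[:,0]-c[0],w[:,1]-c[1])-r,c0,loss='soft_l1',f_scale=.002); return np.round(s.x,4),round(np.median(abs(s.fun)),4),len(w)
def pot(A,x,y,r=.06,z0=.045):
    w=A.reshape(-1,3); w=w[(abs(w[:,0]-x)<r)&(abs(w[:,1]-y)<r)&(w[:,2]>z0)&(w[:,2]<.062)]; return fitc(w,.0435,[x,y]) if len(w)>20 else len(w)
E
python3 - <<'E'
from h import *
o=ctrl.get_obs(); print(o['force'])
p,d,m=snap('side'); A=cloud(d,m); print('side pot',pot(A,.745,.19),pot(A,.73,.19))
E
```

```text
[ 1.40050975  0.26378542 -2.57197474]
side pot (array([0.7378, 0.1855]), np.float64(0.0009), 249) (array([0.7378, 0.1855]), np.float64(0.0009), 249)
```

The pot has moved to x = 0.738, so the hook is caught. Continuing.

Call:
{"method": "move_arm", "body": {"moves": [1.5,-0.94,0.35,0,0,0,0,1.5,-0.94,0.35,0,0,0,0,1.5,-0.94,0.35,0,0,0,0,1.5,-0.94,0.35,0,0,0,0,1.5,-0.94,0.35,0,0,0,0,1.5,-0.94,0.35,0,0,0,0,1.5,-0.94,0.35,0,0,0,0,1.5,-0.94,0.35,0,0,0,0]}}

```text
clock: 6.9
tool_pos: [0.4417, 0.203, 0.0286]
orientation: [-180.0, -0.0, -14.8]
force: [1.4, 0.2, -0.3]
opening: 0.0259
gripper_force: 29.9
```

```bash
python3 - <<'E'
from h import *
print(ctrl.get_obs()['force'])
for n in('side','scene'):
    p,d,m=snap(n); A=cloud(d,m); print(n,pot(A,.65,.18,.07))
E
```

```text
[ 1.43043838  0.19205402 -0.32316512]
side 0
scene (array([0.6507, 0.1707]), np.float64(0.001), 169)
```

Call:
{"method": "move_arm", "body": {"moves": [1.5,-0.94,0.35,0,0,0,0,1.5,-0.94,0.35,0,0,0,0,1.5,-0.94,0.35,0,0,0,0,1.5,-0.94,0.35,0,0,0,0,1.5,-0.94,0.35,0,0,0,0,1.5,-0.94,0.35,0,0,0,0,1.5,0,0,0,0,0,0,1.5,0,0,0,0,0,0]}}

```text
clock: 7.8
tool_pos: [0.3822, 0.1971, 0.0286]
orientation: [180.0, 0.0, -14.8]
force: [0.5, -0.5, -2.5]
opening: 0.0257
gripper_force: 30.0
```

```bash
python3 - <<'E'
from h import *
o=ctrl.get_obs();print(o['force'],o['tool_pos'])
for n in('side','scene'):
    p,d,m=snap(n); A=cloud(d,m); print(n,pot(A,.59,.17,.06,.05),pot(A,.59,.17,.05,.055))
    w=A.reshape(-1,3); w=w[(w[:,2]>.035)&(w[:,2]<.0415)&(w[:,0]>.48)&(w[:,0]<.55)&(w[:,1]>.1)&(w[:,1]<.22)]; print('loop',len(w),w.min(0) if len(w) else 0)
    save(f'pics/{n}5.png',p)
s=cv2.imread('pics/side5.png')[150:290,250:430]; c=cv2.imread('pics/scene5.png')[150:290,130:310]
cv2.imwrite('pics/c5.png',cv2.resize(np.hstack([s,c]),(792,308),interpolation=cv2.INTER_CUBIC))
E
```

```text
[ 0.50720247 -0.48414317 -2.47478777] [0.38222557 0.19714167 0.02864228]
side 0 0
loop 54 [0.51634508 0.13111383 0.03585885]
scene (array([0.5927, 0.1631]), np.float64(0.001), 146) (array([0.5928, 0.1634]), np.float64(0.0012), 92)
loop 0 0
```

View pics/c5.png

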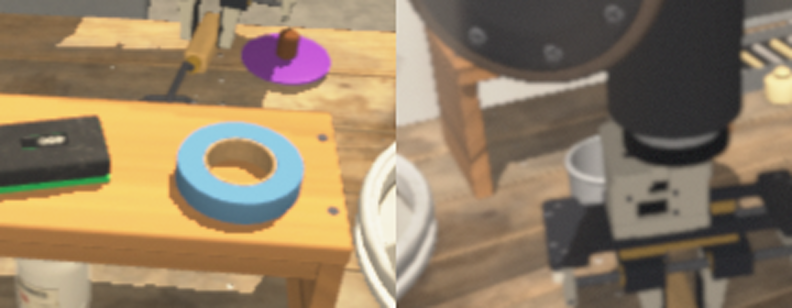

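The side crop shows the hook still gripped, with the prong inside the loop; the purple cover is nearby at crop (288,55). The scene crop shows the pot clear in front of the shelf. Next: ease forward, lift out, then move off to the right.

Call:
{"method": "move_arm", "body": {"moves": [1.5,0.5,-0.13,0,0,0,0,1.5,0.5,-0.13,0,0,0,0,1.5,0,0,0,0,0,0,1.5,0,0,-1.5,0,0,0,1.5,0,0,-2,0,0,0,1.5,0,0,-2.2,0,0,0,1.5,0,0,0,0,0,0]}}

```text
clock: 8.6
tool_pos: [0.3943, 0.1983, 0.0879]
orientation: [-179.8, -0.1, -14.8]
force: [0.2, 1.1, -3.1]
opening: 0.0258
gripper_force: 30.0
```

Call:
{"method": "move_arm", "body": {"moves": [1.5,0.5,2,0,0,0,0,1.5,0.7,3,0,0,0,0,1.5,0.7,3,0,0,0,0,1.5,0.7,3,0,0,0,0,1.5,1.5,3,0,0,0,0,1.5,2.5,1.5,0,0,0,0,1.5,2.5,0,0,0,0,0,1.5,0,0,0,0,0,0]}}

```text
clock: 9.4
tool_pos: [0.4436, 0.0232, 0.0851]
orientation: [180.0, -0.0, -15.0]
force: [0.0, 0.7, -1.5]
opening: 0.0255
gripper_force: 30.0
```

```bash
python3 - <<'E'
from h import *
togo([.45,.03,.0175],-14.8)
p,d,m=snap('scene'); A=cloud(d,m); print(pot(A,.59,.17,.06,.05)); save('pics/scene6.png',p)
E
```

```text
pose [0.4436 0.0232 0.0851] [ 1.800e+02 -4.000e-02 -1.495e+01] F [ 0.   0.7 -1.5] open 0.0255 g 30.0 t 9.4
shift(cm, axes after turn) [ 0.44 -0.82  6.76] shift(now axes) [ 0.43 -0.82  6.76] turn [ 0.    -0.001 -0.003]
(array([0.5927, 0.1628]), np.float64(0.001), 376)
```

Call:
{"method": "move_arm", "body": {"moves": [1.5,0,0,2,0,0,0,1.5,0,0,2,0,0,0,1.5,0,0,1.5,0,0,0,1.5,0,0,0.8,0,0,0,1.5,0,0,0.35,0,0,0,1.5,0,0,0,0,0,0,3.5,0,0,0,0,0,0,8.7,0,0,0,0,0,0]}}

```text
clock: 10.25
tool_pos: [0.4419, 0.0243, 0.0198]
orientation: [-179.9, -0.1, -14.8]
force: [0.6, 0.9, 0.1]
opening: 0.0367
gripper_force: 0.0
```

Call:
{"method": "move_arm", "body": {"moves": [8.7,0,0,0,0,0,0,8.7,0,0,0,0,0,0,8.7,0,0,-2,0,0,0,8.7,0,0,-4,0,0,0,8.7,0,0,-4,0,0,0,8.7,0,0,-2,0,0,0,8.7,0,0,0,0,0,0]}}

```text
clock: 10.95
tool_pos: [0.4432, 0.0248, 0.1424]
orientation: [-179.8, -0.3, -14.8]
force: [0.4, -0.1, -0.5]
opening: 0.0859
gripper_force: 0.0
```

```bash
python3 - <<'E'
from h import *
togo([.4525,-.1605,.10],-14.8)
for n in('scene','side'):
    p,d,m=snap(n); A=cloud(d,m); w=A.reshape(-1,3)
    print(n,pot(A,.595,.165,.06,.05))
    r=w[(w[:,2]>.006)&(w[:,2]<.02)&(abs(w[:,0]-.45)<.06)&(abs(w[:,1]+.16)<.06)]; print('cover',cv2.minEnclosingCircle(r[:,:2].astype(np.float32)))
    k=w[(w[:,2]>.039)&(w[:,2]<.05)&(abs(w[:,0]-.45)<.04)&(abs(w[:,1]+.16)<.04)]; print('knob',k.mean(0))
    h=w[(w[:,2]>.015)&(w[:,2]<.06)&(w[:,0]>.38)&(w[:,0]<.64)&(abs(w[:,1]-.01)<.07)]; print('hook zmax',h[:,2].max() if len(h) else 0,h.min(0),h.max(0))
    save(f'pics/{n}7.png',p)
E
```

```text
pose [0.4432 0.0248 0.1424] [-179.76   -0.31  -14.81] F [ 0.4 -0.1 -0.5] open 0.0859 g 0.0 t 10.95
shift(cm, axes after turn) [ 5.63 17.68  4.24] shift(now axes) [ 5.61 17.69  4.2 ] turn [-0.004 -0.005 -0.   ]
scene (array([0.5927, 0.1627]), np.float64(0.001), 382)
cover ((0.44840508699417114, -0.16393260657787323), 0.05009946972131729)
knob [ 0.44861876 -0.16186856  0.04171814]
hook zmax 0.04179395237421163 [ 0.40133241 -0.01842772  0.01501014] [0.58405102 0.04408044 0.04179395]
side 0
cover ((0.4533446133136749, -0.1605079025030136), 0.050321854650974274)
knob [ 0.45409566 -0.16176363  0.04055137]
hook zmax 0.02667967269540339 [ 0.40941514 -0.00132454  0.01539338] [0.5046354  0.04380682 0.02667967]
```

Call:
{"method": "move_arm", "body": {"moves": [6,1,3,0.5,0,0,0,6,1,3.2,0.5,0,0,0,6,1,3.5,0.5,0,0,0,6,1,3.5,0.5,0,0,0,6,1,3,0.5,0,0,0,6,0.5,1.5,0.5,0,0,0,6,0,0,0,0,0,0,6,0,0,0,0,0,0]}}

```text
clock: 11.85
tool_pos: [0.4482, -0.1614, 0.1079]
orientation: [180.0, 0.1, -14.9]
force: [-0.5, 0.4, -0.2]
opening: 0.0601
gripper_force: 0.0
```

```bash
python3 - <<'E'
from h import *
togo([.4525,-.161,.025],-14.8)
p,d,m=snap('wrist'); save('pics/w8.png',p); A=cloud(d,m); w=A.reshape(-1,3)
k=w[(w[:,2]>.039)&(w[:,2]<.05)&(abs(w[:,0]-.45)<.03)&(abs(w[:,1]+.16)<.03)]; print('knob',len(k),k.mean(0) if len(k) else 0)
r=w[(w[:,2]>.006)&(w[:,2]<.0125)&(abs(w[:,0]-.45)<.06)&(abs(w[:,1]+.16)<.06)]; print('flange',len(r),fitc(r[np.hypot(r[:,0]-.4525,r[:,1]+.161)>.046],.049,[.45,-.16]))
S=np.load('scene0.npz')['W'].reshape(-1,3); x=S[(abs(S[:,0]-.4525)<.06)&(abs(S[:,1]+.161)<.13)&(S[:,2]>.02)&(S[:,2]<.2)]; x=x[np.hypot(x[:,0]-.4525,x[:,1]+.161)>.04]; print(len(x),x.max(0) if len(x) else 0)
E
```

```text
pose [ 0.4482 -0.1614  0.1079] [ 1.7996e+02  1.4000e-01 -1.4910e+01] F [-0.5  0.4 -0.2] open 0.0601 g 0.0 t 11.85
shift(cm, axes after turn) [ 0.41 -0.15  8.29] shift(now axes) [ 0.43 -0.15  8.29] turn [ 0.001  0.002 -0.002]
knob 654 [ 0.45219388 -0.16117264  0.04174397]
flange 3517 (array([ 0.4523, -0.1608]), np.float64(0.0017), 899)
457 [ 0.49605167 -0.23400369  0.04780128]
```

View pics/w8.png

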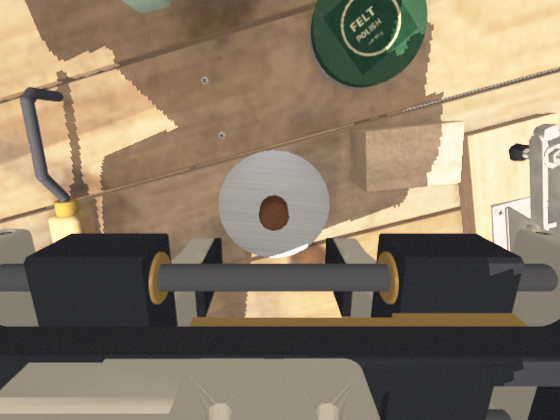

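The wrist view shows the steel cover centred at column 273 between the fingers, with the wooden block on the right clear of the fingers. Descending to grip the knob.

Call:
{"method": "move_arm", "body": {"moves": [5,0.2,-0.1,2.5,0,0,0,5,0.2,0,2.5,0,0,0,5,0,0,1.8,0,0,0,5,0,0,1,0,0,0,5,0,0,0.4,0,0,0,5,0,0,0,0,0,0]}}

```text
clock: 12.5
tool_pos: [0.4533, -0.1608, 0.0271]
orientation: [180.0, 0.0, -14.8]
force: [-0.2, 0.1, 0.4]
opening: 0.0496
gripper_force: 0.0
```

Call:
{"method": "move_arm", "body": {"moves": [3,0,0,0,0,0,0,2,0,0,0,0,0,0,1.2,0,0,0,0,0,0,1.2,0,0,0,0,0,0,1.2,0,0,0,0,0,0,1.2,0,0,0,0,0,0,1.2,0,0,0,0,0,0]}}

```text
clock: 13.2
tool_pos: [0.4535, -0.1613, 0.0275]
orientation: [180.0, -0.0, -14.8]
force: [-2.7, -0.0, 6.4]
opening: 0.0232
gripper_force: 30.0
```

Call:
{"method": "move_arm", "body": {"moves": [1.2,0,0,-1,0,0,0,1.2,0,0,-2,0,0,0,1.2,0,0,-3,0,0,0,1.2,0,0,-4,0,0,0,1.2,0,-1,-2.5,0,0,0,1.2,-0.4,-2,0,0,0,0,1.2,-0.4,-3,0,0,0,0,1.2,-0.4,-4,0,0,0,0]}}

```text
clock: 14.0
tool_pos: [0.4667, -0.0612, 0.1528]
orientation: [-180.0, -0.0, -15.0]
force: [0.3, 0.3, -0.8]
opening: 0.023
gripper_force: 30.0
```

Call:
{"method": "move_arm", "body": {"moves": [1.2,-0.4,-4.3,0,0,0,0,1.2,-0.4,-4.3,0,0,0,0,1.2,-0.4,-4.3,0,0,0,0,1.2,-0.4,-4.3,0,0,0,0,1.2,-0.4,-4,0,0,0,0,1.2,0,-2,0,0,0,0,1.2,0,-1,0,0,0,0,1.2,0,0,0,0,0,0]}}

```text
clock: 14.8
tool_pos: [0.5098, 0.178, 0.1519]
orientation: [180.0, 0.0, -14.8]
force: [0.1, -1.0, -0.9]
opening: 0.0231
gripper_force: 30.0
```

```bash
python3 - <<'E'
from h import *
togo([.5965,.1635,.12],-14.8)
p,d,m=snap('wrist'); save('pics/w9.png',p); A=cloud(d,m)
print(pot(A,.5965,.1635,.06,.05),pot(A,.5965,.1635,.06,.055))
w=A.reshape(-1,3); r=w[(w[:,2]>.053)&(w[:,2]<.062)&(abs(w[:,0]-.597)<.06)&(abs(w[:,1]-.1635)<.06)]; print(len(r),r.min(0),r.max(0),cv2.minEnclosingCircle(r[:,:2].astype(np.float32)))
E
```

```text
pose [0.5098 0.178  0.1519] [ 1.7997e+02  3.0000e-02 -1.4780e+01] F [ 0.1 -1.  -0.9] open 0.0231 g 30.0 t 14.8
shift(cm, axes after turn) [ 8.75 -0.81  3.19] shift(now axes) [ 8.75 -0.81  3.19] turn [0. 0. 0.]
(array([0.5952, 0.1651]), np.float64(0.0014), 2780) (array([0.5954, 0.1651]), np.float64(0.0013), 2407)
2573 [0.5487671  0.11827975 0.05301415] [0.64222695 0.21175564 0.06088336] ((0.5955395102500916, 0.16503849625587463), 0.046954553574323654)
```

View pics/w9.png

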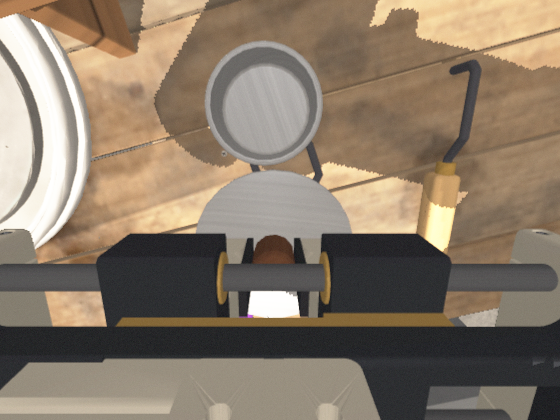

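The view shows the pot centred at (264,103) with its loop toward the robot, the held cover level at (273,225), and the hook lying upright at the right. I will measure the cover against the pot in this same view.

```bash
python3 - <<'E'
from h import *
p,d,m=snap('wrist'); A=cloud(d,m); o=ctrl.get_obs(); t=o['tool_pos']; print(t)
g=(A[...,2]>.122)&(A[...,2]<.145); g[235:]=False
v=[(g[:,u].argmax(),u) for u in range(200,347,4) if g[:,u].any()]
P=np.array([A[a+1,b] for a,b in v]); print('edge z',np.round(P[::6,2],4))
w=P; w=w[np.hypot(w[:,0]-t[0],w[:,1]-t[1])>.04]
print('cover',fitc(w,.049,t[:2]), 'flange tilt pts', np.round(P[[2,len(P)//2,-3]],4).tolist())
c=fitc(w,.049,t[:2])[0]
print('need world',np.array([.5954,.1651])-c); 
T=Ro.from_euler('xyz',o['orientation'],degrees=True); print('tool cm',100*T.inv().apply([*(np.array([.5954,.1651])-c),0]))
print('by tcp: ',100*T.inv().apply([.5954-t[0],.1651-t[1],0]))
E
```

```text
[0.50934256 0.17655382 0.15189226]
edge z [0.1347 0.135  0.1357 0.135  0.1338 0.1354 0.1354]
cover (array([0.5068, 0.1792]), np.float64(0.0003), 36) flange tilt pts [[0.5455, 0.2088, 0.1355], [0.5546, 0.1675, 0.135], [0.5286, 0.1356, 0.1352]]
need world [ 0.0886 -0.0141]
tool cm [ 8.92526314e+00 -9.09573645e-01 -7.32514468e-03]
by tcp:  [ 8.61164281e+00 -1.10012810e+00 -7.22860398e-03]
```

Call:
{"method": "move_arm", "body": {"moves": [1.2,2.5,-0.3,0,0,0,0,1.2,2.8,-0.3,0,0,0,0,1.2,2.5,-0.3,0,0,0,0,1.2,1.05,-0.05,0,0,0,0,1.2,0,0,2.5,0,0,0,1.2,0,0,2.5,0,0,0,1.2,0,0,1,0,0,0,1.2,0,0,0,0,0,0]}}

```text
clock: 15.7
tool_pos: [0.5965, 0.1628, 0.0908]
orientation: [179.9, 0.1, -14.9]
force: [1.4, -0.6, -0.2]
opening: 0.0228
gripper_force: 30.0
```

```bash
python3 - <<'E'
from h import *
togo([.5979,.1640,.0775],-14.8)
p,d,m=snap('wrist'); A=cloud(d,m)
save('pics/w10.png',p)
t=ctrl.get_obs()['tool_pos']; g=(A[...,2]>.066)&(A[...,2]<.085); g[235:]=False
v=[(g[:,u].argmax(),u) for u in range(180,367,4) if g[:,u].any()]
P=np.array([A[a+1,b] for a,b in v]); P=P[np.hypot(P[:,0]-t[0],P[:,1]-t[1])>.04]; print('cover',fitc(P,.049,t[:2]),P[:,2].mean())
w=A.reshape(-1,3);r=w[(w[:,2]>.050)&(w[:,2]<.062)&(abs(w[:,0]-.5954)<.06)&(abs(w[:,1]-.165)<.06)]; print('pot pts',len(r))
p,d,m=snap('scene'); A=cloud(d,m); print('scene pot',pot(A,.593,.163,.06,.03))
E
```

```text
pose [0.5965 0.1628 0.0908] [ 1.7987e+02  1.4000e-01 -1.4880e+01] F [ 1.4 -0.6 -0.2] open 0.0228 g 30.0 t 15.7
shift(cm, axes after turn) [ 0.1  -0.15  1.33] shift(now axes) [ 0.1  -0.15  1.33] turn [ 0.002  0.002 -0.001]
cover (array([0.5938, 0.1649]), np.float64(0.0002), 39) 0.07355999683424234
pot pts 94
scene pot (array([0.5923, 0.1626]), np.float64(0.001), 606)
```

Call:
{"method": "move_arm", "body": {"moves": [1.2,0.15,0,0.4,0,0,0,1.2,0,0,0.4,0,0,0,1.2,0,0,0.3,0,0,0,1.2,0,0,0,0,0,0,1.2,0,0,0,0,0,0]}}

```text
clock: 16.3
tool_pos: [0.5992, 0.1637, 0.0811]
orientation: [180.0, 0.0, -14.8]
force: [-0.1, 0.1, -1.4]
opening: 0.023
gripper_force: 30.0
```

Call:
{"method": "move_arm", "body": {"moves": [1.2,0,0,0.15,0,0,0,1.2,0,0,0,0,0,0]}}

```text
clock: 16.5
tool_pos: [0.5992, 0.1637, 0.0794]
orientation: [180.0, 0.0, -14.8]
force: [0.2, -0.1, -1.4]
opening: 0.0233
gripper_force: 30.0
```

Call:
{"method": "move_arm", "body": {"moves": [1.2,0,0,0.1,0,0,0,1.2,0,0,0.08,0,0,0,1.2,0,0,0,0,0,0,1.2,0,0,0,0,0,0]}}

```text
clock: 16.9
tool_pos: [0.5995, 0.1637, 0.0781]
orientation: [-180.0, -0.0, -14.8]
force: [0.4, -0.9, 1.6]
opening: 0.023
gripper_force: 30.0
```

Contact is light (about 3 N up) at the expected seated height. Release and rise.

Call:
{"method": "move_arm", "body": {"moves": [2.4,0,0,0,0,0,0,3.0,0,0,0,0,0,0,5,0,0,0,0,0,0,5,0,0,0,0,0,0,5,0,0,0,0,0,0,5,0,0,-2,0,0,0,5,0,0,-3,0,0,0,5,0,0,-3,0,0,0]}}

```text
clock: 17.7
tool_pos: [0.5989, 0.1635, 0.1582]
orientation: [179.9, 0.1, -14.8]
force: [1.1, 1.3, 0.1]
opening: 0.0501
gripper_force: 0.0
```

Call:
{"method": "move_arm", "body": {"moves": [5,-1,0,-2,0,0,0,5,-3,0,0,0,0,0,5,-4,0,0,0,0,0,5,-3,0,0,0,0,0,5,0,0,0,0,0,0,5,0,0,0,0,0,0]}}

```text
clock: 18.3
tool_pos: [0.4928, 0.1923, 0.1784]
orientation: [-179.9, -0.0, -14.7]
force: [0.3, 0.2, -1.1]
opening: 0.05
gripper_force: 0.0
```

```bash
python3 - <<'E'
from h import *
print(ctrl.get_obs()['tool_pos'])
p,d,m=snap('wrist'); A=cloud(d,m); q,e,n=snap('scene'); B=cloud(e,n)
for A in (A,B):
    w=A.reshape(-1,3); w=w[(abs(w[:,0]-.595)<.07)&(abs(w[:,1]-.165)<.07)]
    f_=w[(w[:,2]>.052)&(w[:,2]<.066)]; print('flange',cv2.minEnclosingCircle(f_[:,:2].astype(np.float32)))
    i=f_[(np.hypot(f_[:,0]-.595,f_[:,1]-.165)>.02)&(f_[:,2]>.056)]; X=np.c_[i[:,:2]-[.595,.165],np.ones(len(i))]; print('plane slope,z',np.linalg.lstsq(X,i[:,2],rcond=None)[0])
    k=w[(w[:,2]>.088)]; print('knob',len(k),k.mean(0) if len(k) else 0,k[:,2].max() if len(k) else 0)
print(pot(B,.593,.163,.06,.02) , fitc(*(lambda w:(w[(abs(w[:,0]-.593)<.06)&(abs(w[:,1]-.163)<.06)&(w[:,2]>.01)&(w[:,2]<.03)],.045,[.593,.163]))(B.reshape(-1,3))))
b=np.zeros((420,560+240,3),np.uint8); b[:,:560]=p; b[:240,560:]=cv2.resize(q[150:270,150:270],(240,240)); save('pics/w11.png',b)
E
```

```text
[0.49280823 0.19229948 0.17839357]
flange ((0.5972375273704529, 0.1660451740026474), 0.04904753714799881)
plane slope,z [-0.01222335 -0.00344775  0.06284632]
knob 16501 [0.53423628 0.22042101 0.25831932] 0.2898856344413713
flange ((0.5942330360412598, 0.16203777492046356), 0.05007357895374298)
plane slope,z [ 0.0185462  -0.01199529  0.06274851]
knob 321 [0.64129146 0.16854748 0.14554037] 0.3367427036759333
(array([0.5924, 0.1627]), np.float64(0.001), 774) (array([0.5945, 0.1616]), np.float64(0.0006), 257)
```

View pics/w11.png

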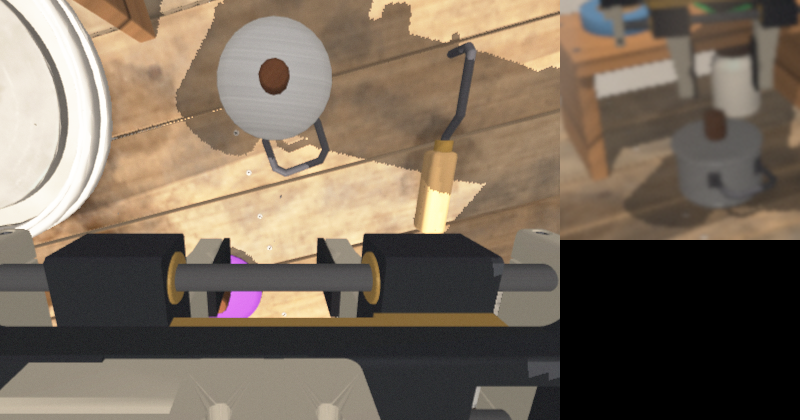

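The cover sits level on the pot (flange height 0.0627 m, slopes about 0.01–0.02 rad of opposite sign in the two views) and about 2 mm off centre. The hook lies clear at the right.

```bash
python3 -c "
from plant import ctrl
print(ctrl.close_job())"
```

```text
the job is handed in; nothing more can be done
None
```

The job is handed in and no verdict came back: by my last measurements the pot stands about 68 mm in front of the shelf, the cover is seated level and about 2 mm off centre, the hook lies on the bench clear of the pot, and I did not touch the jar or the glass block.

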